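# Seat the commissioning plug in the gateway's shuttered socket

## Robot

A 7-joint arm with a two-finger parallel gripper is mounted at the origin on the work surface. World frame = base frame: x ahead of the robot, y to its left, z up, the work surface at z = 0. Lengths are in mm, angles in rad, forces in N, time in s.
With the tool pointing down it reaches from about 400 to 875 mm from the base axis. Payload 19.3 kg.
Tool frame: the origin (TCP) lies at the very end of the fingers, on their centre line; the grasp point (between the pads) lies 19 mm behind it (grip_point_offset is the z of the grasp point in the tool frame, in mm); z points along the fingers, y is the line along which they close (so a half turn about z gives the same grasp; the last joint's range is limited). The gripper opens to 85 mm and grips with 20 to 120 N. Pads are 22 mm wide; open, the fingers measure 114 mm over their backs; the gripper's body (76 mm by 85 mm) begins 54 mm behind the grasp point. The pads swing forward as they close: fully open they stand 13 mm farther back than shut.
Start: joints at [1.047, 0.521, -0.036, 1.599, 0.021, 1.021, -0.113], TCP at [273.962, -561.747, 231.291] pointing down, gripper open.
Joint ranges: [-2.91, 2.91], [-0.3, 2.13], [-1.5, 1.42], [0.17, 2.43], [-1.26, 4.41], [0.16, 1.93], [-2.52, 2.52]. Speed limits (rad/s): [1.89, 1.89, 2.39, 2.39, 3.01, 3.01, 3.01].

## Interface

Orientations are given as a 3x3 rotation matrix whose columns are the frame's x, y, z axes.
In Python, from workcell import movep, movel, goto_joints, open_gripper, clamp, wait, inverse_kinematics, read_state, camera, PlanningError, finish_job, grip_point_offset gives the robot as it stands. Calls block until the motion is done:
- movep(position, orientation): joint-space move of the TCP to a pose.
- movel(position, frame=None, max_speed=150, guard=None): straight line of the TCP; frame=None keeps the orientation; max_speed is the mean speed in mm/s. With guard (N) it stops when the force on the tool has changed by that much, and returns True; else False.
- goto_joints(angles): joint-space move.
- open_gripper() and clamp(): open the fingers fully, or close them until they stop; the grip force is fixed at half the most.
- wait(seconds).
- inverse_kinematics(position, orientation): joint angles nearest the present ones, or None.
- read_state(): the state.
- camera(name): name is "scene" or "top" or "wrist"; returns a dict with "image" (384x512x3 uint8, blue, green, red), "range_z" (384x512 float32, mm along the optical axis (not along the pixel's ray), 0 where there is no reading), "fx", "fy", "cx", "cy" (pixels), "dist_coeffs" ([k1, k2, p1, p2, k3] as OpenCV has them; the pictures are not rectified), "cam_to_world" (4x4, takes a point from camera to world coordinates). Camera axes: x right, y up, looking along -z (the intrinsics and any distortion apply to the point x, -y, -z); pixel columns grow to the right and rows downward; lengths in mm; the calibration is good to about 2 mm. A picture is of the moment at which its call begins.
A pose or a line that the arm cannot do raises PlanningError and nothing moves.
- finish_job(): hands the job in; it is judged then, once.
The state is a dict: "time": time; "qpos": joint angles; "qvel": joint speeds; "joint_efforts": joint torques, N m; "eef_pos": TCP position; "tool_rot": TCP orientation; "ft_force": force on the tool from outside, world axes, zero at the start; "torque": the same for the moment, N m; "finger_gap": finger opening in mm; "gripper_force": force on a finger pad.
Only numpy, scipy, OpenCV 4.12 (cv2) and the standard library are available. Lean on these libraries where they do the work, as an engineer would, in place of code of your own. Each camera call takes 0.05 s, during which the arm holds its last target. There are 200 camera calls.

## Task

Take the square-handled plug out of the plywood rack and set its foot lightly on the grey cover plate in the gateway's window, close to either end of the plate. Slide it gently along the plate's centre line until it drops into the socket hidden behind a flush sprung shutter, push it fully home so that its collar lies flat on the cover, and let go so that it stays standing there. Do not press hard on the thin cover, and leave the round-handled plug, the black adapter and the white sensor where they are.

Things in the scene. Friction and masses are not known exactly. Their poses are not given: they have to be found in the camera images.
- dock: the gateway: a fixed white box 110 mm (its x) by 240 mm (its y) by 60 mm tall; origin at the centre of its underside, z up. Its top is a 4 mm thick rim round a central window of 60 mm (x) by 110 mm (y); in it lies a flat plain grey cover plate, 56 mm above the table. The hidden socket lies on the window's long centre line (x = 0), at y anywhere from -28 to +28 mm, different each time.
- cover_centre (a point): middle of the window, on the cover plate's surface. The cover is sprung: it starts to give at about 1 N, then gives 1 mm per 1.2 N down to a hard stop 6 mm lower (about 8 N). It cracks if the plug presses it, down or sideways, with more than 20 N. A foot set down 32 mm or more from here along y is surely on plain cover and close enough to an end.
- cover_end (a point): the end of the window's long centre line at +y, on the cover's surface, 55 mm from cover_centre. The socket is a slot 20 mm across the line by 13.5 mm along it, closed by a flush grey shutter that yields to under 0.6 N and goes 36 mm down; it has no other floor. As the foot slides over it the cover springs up round the foot: the upward force falls away and the slot's side stops the foot.
- plug_grip (a point): centre of the handle of the plug to be seated: black, square 20 x 20 mm (faces along its x and y), 50 mm tall, upright in one of the rack's two holes; the whole plug is 81 mm tall and weighs 0.1 to 0.17 kg. Below the handle is a steel collar disc 34 mm across and 5 mm thick, whose underside is 30 mm below this point; below that a round steel stem 10 mm across and 26 mm long. z points up along the plug.
- plug_foot (a point): centre of the stem's lower end (the foot) of the same plug, 56 mm below plug_grip and 26 mm below the collar's underside; the foot's end is bevelled by 3 mm to a flat 5.6 mm across.
- rack: the fixed plywood rack block, 70 mm (its x) by 150 mm (its y) by 40 mm tall, origin at the centre of its underside; two upright holes 14 mm across and 34 mm deep at y = -37.5 and +37.5 mm hold the two plugs (either way round), their collars resting on its top. The square handle's faces lie along the rack's x and y.
- screw_plug_mid (a point): half-way up the handle of the other plug in the rack, which stays there: a shorter black round handle 22 mm across and 22 mm tall, its top 67 mm above the table; its collar is 28 mm across.
- adapter: loose black mains adapter brick, 50 x 65 x 32 mm tall, lying just in front of the gateway; origin at the centre of its underside; stays where it is.
- sensor_puck: loose white round sensor, 58 mm across and 22 mm tall, lying just in front of the rack; origin at the centre of its underside; stays where it is.
Things that resemble listed ones, but are neither listed nor needed, are in the scene too. What is shaped like the part that bears plug_grip but orange is not meant.

How it is judged (in metres and radians):
On the way, in this order (a step that is already met when the one before it is completed fails the run):
1. the square-handled plug is lifted clear of the rack (its foot more than 65 mm above the table) (height (world z) of plug_foot above 0.065 m), for 0.1 s.
2. the plug's foot rests on the cover plate, at least 30 mm from the middle of the window (contact force between plug and dock above 0.4 N and z of plug_foot in the frame of dock between 0.046 and 0.0578 m and x of plug_foot in the frame of dock between -0.03 and 0.03 m and (y of plug_foot in the frame of dock above 0.03 m or y of plug_foot in the frame of dock below -0.03 m)), for 0.1 s.
At the end, for the whole second after the job is handed in: the plug stands in the gateway's socket by itself, released and at rest, upright within 6 degrees, its foot 23.5 mm or more below the cover's free level (the collar within 2.5 mm of that level) (z of plug_foot in the frame of dock below 0.0325 m and x of plug_foot in the frame of dock between -0.02 and 0.02 m and y of plug_foot in the frame of dock between -0.04 and 0.04 m and angle between plug_foot's own z axis and vertical below 0.1 rad and linear speed of plug below 0.02 m/s and contact force between plug and the fingers below 0.1 N); the robot touches nothing.
It fails at once if the plug presses the gateway's cover or rim with more than 20 N (contact force between plug and dock above 20 N).
It fails at once if the other plug, the adapter or the sensor is shifted by more than 20 mm (distance of any of screw_plug_mid, adapter, sensor_puck from where it was at the start of the episode above 0.02 m).
It also fails if it takes over 58 s, if anything falls off the work surface, if the arm or the gripper's body presses on something with over 40 N, if the wrist force passes 120 N, or if a joint passes its speed limit or range.

## Working session

There is one attempt and no reset: what is moved stays moved. The work goes in short steps, each a Python script; the robot and the scene stay as the last script left them, time stands still between calls to the robot, and variables do not carry over. Pictures are saved under pics/ and viewed, at most 10 in all, crops included, and the job is handed in when it is done.

```bash
mkdir -p pics; ls; cat > h.py <<'E'
import numpy as np, cv2
from workcell import *
def world(c,u,v,zplane=None,r=None):
    """pixels -> world points, on plane z or with range"""
    K=np.array([[c['fx'],0,c['cx']],[0,c['fy'],c['cy']],[0,0,1]])
    p=cv2.undistortPoints(np.stack([np.ravel(u),np.ravel(v)],1).astype(np.float64)[:,None],K,np.array(c['dist_coeffs'],float))[:,0]
    d=np.stack([p[:,0],-p[:,1],-np.ones(len(p))],1)
    T=np.array(c['cam_to_world']);D=d@T[:3,:3].T;o=T[:3,3]
    s=np.ravel(r) if r is not None else (zplane-o[2])/D[:,2]
    return o+D*np.reshape(s,(-1,1))
E
python3 - <<'E'
from h import *
for n in ("top","scene"):
    c=camera(n);cv2.imwrite(f"pics/{n}0.png",c['image']);np.save(n,c,allow_pickle=True)
    print(n,c['fx'],c['dist_coeffs'],np.round(c['cam_to_world'],3).tolist())
s=read_state();print(s['time'],s['tool_rot'],s['finger_gap'],grip_point_offset)
E
```

```text
pics
top 496.02643525378124 [-0.01116513  0.          0.          0.          0.        ] [[0.011, 0.99, -0.139, 326.888], [-1.0, 0.014, 0.022, -6.671], [0.023, 0.139, 0.99, 1254.439], [0.0, 0.0, 0.0, 1.0]]
scene 386.7522175249213 [0.00963816 0.         0.         0.         0.        ] [[0.789, -0.476, 0.389, 803.644], [0.615, 0.601, -0.51, -416.416], [0.009, 0.642, 0.767, 663.329], [0.0, 0.0, 0.0, 1.0]]
0.1 [[ 8.98795549e-01  4.38367825e-01 -4.59919785e-04]
 [ 4.38368065e-01 -8.98795127e-01  8.70732079e-04]
 [-3.16727337e-05 -9.84224263e-04 -9.99999515e-01]] 85.21838557789333 -18.700000000000003
```

View pics/top0.png

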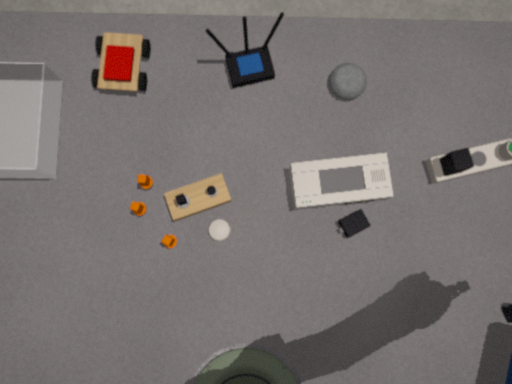

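View pics/scene0.png

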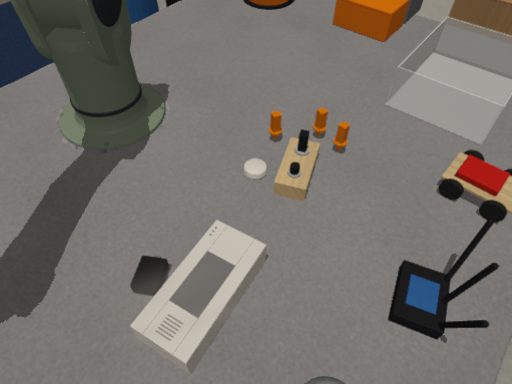

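The top view shows the gateway at (342,180) with its grey window. The rack is at (198,197), with the square plug at (182,200) and the round one at (211,190). The scene view confirms the tall square handle is at (303,140). The orange plugs are decoys.

```bash
cat > m.py <<'E'
from h import *
def rect(P):
    (c,(w,h),a)=cv2.minAreaRect(P[:,:2].astype(np.float32)); 
    b=cv2.boxPoints((c,(w,h),a)); e=b[1]-b[0] if np.linalg.norm(b[1]-b[0])>np.linalg.norm(b[2]-b[1]) else b[2]-b[1]
    return np.array(c),sorted((w,h)),np.degrees(np.arctan2(e[1],e[0]))
def comp(m,u,v,rad=8):
    n,l=cv2.connectedComponents(m.astype(np.uint8)); s=l[v-rad:v+rad+1,u-rad:u+rad+1]; s=s[s>0]
    k=np.bincount(s).argmax(); return l==k
def pts(c,m,z,edge=True):
    f,_=cv2.findContours(m.astype(np.uint8),cv2.RETR_EXTERNAL,cv2.CHAIN_APPROX_NONE); f=max(f,key=cv2.contourArea)[:,0]
    return world(c,f[:,0],f[:,1],z)
if __name__=="__main__":
  c=np.load("top.npy",allow_pickle=True).item()
  I=c['image'].astype(int);hsv=cv2.cvtColor(c['image'],cv2.COLOR_BGR2HSV).astype(int);g=I.mean(2)
  v,u=np.mgrid[:384,:512];W=world(c,u,v,r=c['range_z']).reshape(384,512,3)
  Z=W[...,2]
  print("Z cover",Z[175:186,335:350].mean(),"table",np.median(Z[300:330,100:200]),"rack",Z[196,197],"plug",Z[195:206,175:190].max())
  print("col cover",I[180,342],"white",I[200,310],"rack",I[197,197],"handle",I[200,181])
  box=(abs(u-342)<62)&(abs(v-180)<40)
  print("dock",rect(pts(c,comp((g>150)&box,310,200),60)))
  win=comp((g<150)&box&(abs(u-342)<30)&(abs(v-180)<20),342,180)
  print("win",rect(pts(c,win,58)),win.sum())
  zb=comp((Z>48)&box,342,180);print("dock by range",rect(pts(c,zb,60)))
  rk=comp((hsv[...,1]>70)&(hsv[...,0]<30)&(hsv[...,2]>90)&(abs(u-198)<40)&(abs(v-197)<30),197,197)
  print("rack",rect(pts(c,rk,40)))
  zr=(Z>30)&(abs(u-198)<36)&(abs(v-197)<24)
  print("rack by range",rect(pts(c,comp(zr,197,197),40)))
  h=comp((Z>80)&(abs(u-181)<16)&(abs(v-200)<16),181,200);print("handle rng",rect(pts(c,h,95)),h.sum(),W[h].mean(0))
  h=comp((g<45)&(abs(u-181)<12)&(abs(v-200)<12),181,200);print("handle dark",rect(pts(c,h,95)),h.sum())
  big=cv2.resize(c['image'][150:240,150:410],None,fx=3,fy=3,interpolation=cv2.INTER_CUBIC);cv2.imwrite("pics/crop.png",big)
E
python3 m.py
```

```text
Z cover 64.19487021407919 table 1.133151866978551 rack 45.91051850236954 plug 1254.4393052641237
col cover [115 115 120] white [170 188 185] rack [117 162 191] handle [31 30 37]
dock (array([ 546.56481934, -229.57333374]), [111.73751831054688, 240.44061279296875], np.float32(-82.72374))
win (array([ 546.7130127 , -229.75357056]), [58.51696014404297, 110.21394348144531], np.float32(-82.80894)) 1045
dock by range (array([ 546.69555664, -228.70324707]), [112.40738677978516, 242.7100372314453], np.float32(-82.39386))
rack (array([500.89447021, 125.59077454]), [74.60629272460938, 151.49127197265625], np.float32(-69.32942))
rack by range (array([503.18725586, 125.48045349]), [71.99794006347656, 150.07115173339844], np.float32(-69.5355))
handle rng (array([489.45840454, 159.86520386]), [20.682209014892578, 22.658754348754883], np.float32(20.077297)) 85 [487.68731037 158.0160058  107.91874491]
handle dark (array([485.93893433, 158.58375549]), [17.74595069885254, 20.285255432128906], np.float32(27.839336)) 64
```

View pics/crop.png

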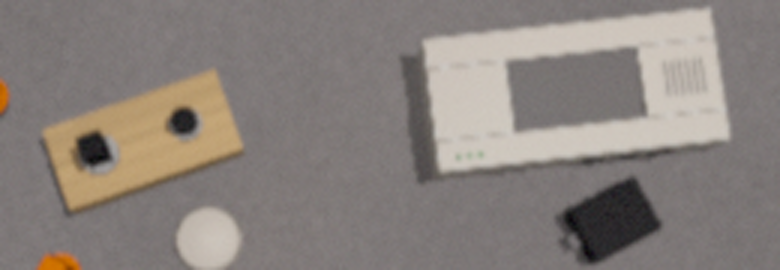

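```bash
cat >> h.py <<'E'
def R(deg):
    a=np.radians(deg);y=np.array([np.cos(a),np.sin(a),0]);z=np.array([0,0,-1.]);return np.stack([np.cross(y,z),y,z],1)
DC=np.array([546.6,-229.4]);a=np.radians(97.35);DY=np.array([np.cos(a),np.sin(a)]);DX=np.array([DY[1],-DY[0]])
def dock(p): q=np.array(p)[:2]-DC; return np.round([q@DX,q@DY],2)
E
python3 - <<'E'
from h import *
P=np.array([489.2,160.2])
for t in (20.5,200.5,-159.5):
    q=inverse_kinematics([*P,54],R(t));print(t,None if q is None else np.round(q,2))
for t in (97.35,-82.65):
    q=inverse_kinematics([*DC,90],R(t));print(t,None if q is None else np.round(q,2))
t=20.5
for cand in (20.5,200.5):
    try: movep([*P,150],R(cand));break
    except PlanningError as e: print(cand,e)
c=camera("wrist");cv2.imwrite("pics/wrist.png",c['image']);np.save("wrist",c,allow_pickle=True)
s=read_state();print(cand,s['time'],s['eef_pos'],s['qpos'],s['ft_force'])
E
```

```text
20.5 [-0.05  0.67 -0.52  2.    0.56  0.62 -0.59]
200.5 [-0.86  0.73  0.61  2.04 -0.74  0.6  -2.52]
-159.5 [-0.86  0.73  0.61  2.04 -0.74  0.6  -2.52]
97.35 [ 0.75  0.74 -0.67  1.77  0.59  0.84  1.5 ]
-82.65 [ 0.32  0.65 -0.03  1.8   0.03  0.69 -1.17]
20.5 2.825 [489.50973795 159.48727574 149.98208327] [ 0.10554491  0.54684068 -0.72314161  1.93774103  0.48249965  0.83628615
 -0.52168856] [-0.42011746 -0.04502249  0.1010492 ]
```

View pics/wrist.png

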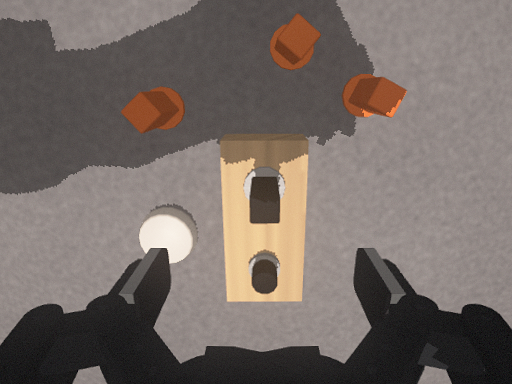

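The wrist view shows the square handle at (265,200) between the fingers, parallel to them, with the orange decoys clear. I'll refine the position from range, then grasp and lift.

```bash
python3 - <<'E'
from h import *
from m import rect,comp,pts
c=np.load("wrist.npy",allow_pickle=True).item()
v,u=np.mgrid[:384,:512];r=c['range_z'];W=world(c,u,v,r=r).reshape(384,512,3);Z=W[...,2]
m=(abs(u-265)<30)&(v>160)&(v<235)&(r>0)&(Z>85)
k=comp(m,265,205);Q=W[k];ztop=np.percentile(Q[:,2],90);top=k&(Z>ztop-4)
e=rect(pts(c,top,95));print(e,ztop,top.sum(),np.round(W[top].mean(0),1))
P=(np.array([489.2,160.2])+e[0])/2
if np.linalg.norm(e[0]-P)>4: raise SystemExit("disagree")
movel([*P,54],R(20.5),max_speed=120,guard=8)
s=read_state();print(s['time'],s['eef_pos'],s['ft_force'])
clamp();s=read_state();print(s['time'],s['eef_pos'],s['ft_force'],s['finger_gap'],s['gripper_force'])
movel([*P,54+75],max_speed=120);s=read_state();print(s['time'],s['eef_pos'],s['ft_force'],s['finger_gap'])
E
```

```text
(array([491.5213623, 162.2310791]), [19.799551010131836, 20.284122467041016], np.float32(-69.6189)) 95.1826080455819 882 [491.7 161.8  94.3]
3.775 [490.64998683 161.39645412  54.52526665] [-1.22923257  0.3989277   0.18890304]
4.3833 [490.41564718 161.18959315  54.2376489 ] [-1.85709894 -0.29021109  6.23455752] 19.140019570460375 58.600385785102844
5.1583 [490.1261076  160.9530809  128.49054197] [-0.5687315   0.16003321 -1.78618826] 18.96871012393848
```

```bash
python3 - <<'E'
from h import *
T=DC+36*DY
movep([*T,150],R(-82.65)); movel([*T,108],max_speed=100); wait(0.3)
c=camera("wrist");cv2.imwrite("pics/w2.png",c['image']);np.save("w2",c,allow_pickle=True)
c=camera("scene");cv2.imwrite("pics/s2.png",cv2.resize(c['image'][200:384,100:300],None,fx=3,fy=3));np.save("s2",c,allow_pickle=True)
F=[]
for i in range(8): F.append(read_state()['ft_force']);wait(0.02)
s=read_state();print(s['time'],s['eef_pos'],dock(s['eef_pos']),np.mean(F,0),np.std(F,0),s['finger_gap'])
E
```

```text
7.6083 [ 542.0155271  -193.70121835  108.09078575] [2.000e-02 3.599e+01] [ 0.20616769  0.13205713 -1.10596182] [0.36456147 0.49709933 0.2770996 ] 19.078573075595198
```

View pics/w2.png

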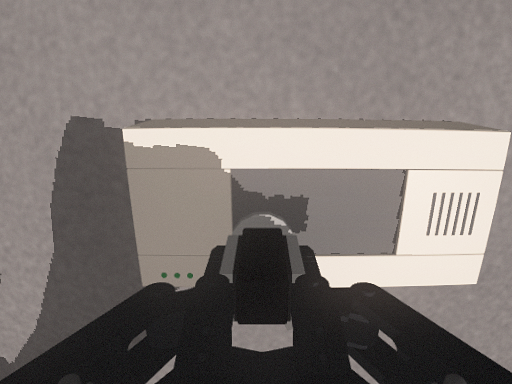

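View pics/s2.png

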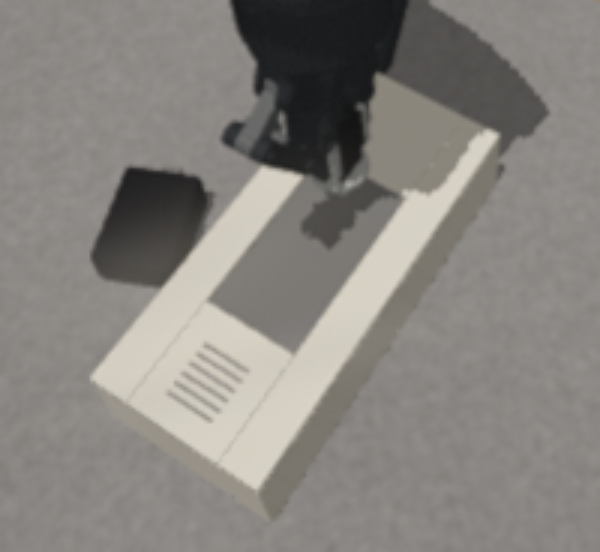

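The wrist view shows the plug held upright over the left end of the grey window, whose edges lie at rows 169 and 254. I'll check the centre line from it, then touch down under guard.

```bash
python3 - <<'E'
from h import *
c=np.load("w2.npy",allow_pickle=True).item();g=c['image'].mean(2)
xs=[];
for u in (330,350,370,385):
    col=np.diff(g[:,u]); a=150+np.argmin(col[150:190]); b=235+np.argmax(col[235:265])
    w=world(c,[u,u],[a+.5,b+.5],60); wc=world(c,[u,u],[a+.5,b+.5],58)
    print([a,b],[dock(x)[0] for x in w],[dock(x)[0] for x in wc])
T=DC+36*DY
f0=np.mean([read_state()['ft_force'] for _ in range(1)],0)
hit=movel([*T,90],max_speed=12,guard=2.5);wait(0.2)
F=[]
for i in range(8): F.append(read_state()['ft_force']);wait(0.02)
s=read_state();print(hit,s['time'],s['eef_pos'],dock(s['eef_pos']),np.mean(F,0),s['finger_gap'])
E
```

```text
[np.int64(168), np.int64(255)] [np.float64(32.36), np.float64(-27.28)] [np.float64(31.87), np.float64(-28.4)]
[np.int64(168), np.int64(255)] [np.float64(32.39), np.float64(-27.42)] [np.float64(31.9), np.float64(-28.54)]
[np.int64(168), np.int64(255)] [np.float64(32.42), np.float64(-27.59)] [np.float64(31.94), np.float64(-28.71)]
[np.int64(168), np.int64(255)] [np.float64(32.46), np.float64(-27.75)] [np.float64(31.97), np.float64(-28.86)]
True 9.0083 [ 541.80392735 -193.67048687   93.88663381] [-0.19 36.05] [ 1.64629257 -0.86283449  1.99487823] 19.031404006568177
```

```bash
python3 - <<'E'
from h import *
def favg(n=8):
    F=[]
    for i in range(n): F.append(read_state()['ft_force']);wait(0.02)
    return np.mean(F,0)
def log(h):
    f=favg();s=read_state();print(h,round(s['time'],2),dock(s['eef_pos']),round(s['eef_pos'][2],2),"F dock",np.round([f[:2]@DX,f[:2]@DY,f[2]],2));return f
z=93.0
movel([*(DC+1*DX+34*DY),z],max_speed=8,guard=6);f0=log('start')
y=34
while y>-34:
    y-=6
    h=movel([*(DC+1*DX+y*DY),z],max_speed=12,guard=3.5)
    f=log(h)
    if f[2]<f0[2]-1.8 or abs((f-f0)[:2]@DY)>3.5: print('stop');break
E
```

```text
start 9.62 [ 0.87 34.08] 92.97 F dock [-1.74  2.64  3.62]
True 10.24 [ 0.93 27.57] 92.76 F dock [ 0.89 -5.54  0.47]
stop
```

Upward force fell away at y≈27.5, and the near edge is now pushing the foot forward, so it has reached the slot. I'll ease on until the far side stops it.

```bash
cat >> h.py <<'E'
def favg(n=8):
    F=[]
    for i in range(n): F.append(read_state()['ft_force']);wait(0.02)
    return np.mean(F,0)
def log(h):
    f=favg();s=read_state();print(h,round(s['time'],2),dock(s['eef_pos']),round(s['eef_pos'][2],2),"F dock",np.round([f[:2]@DX,f[:2]@DY,f[2]],2));return f
E
python3 - <<'E'
from h import *
log('now')
y=27.5
for i in range(6):
    y-=1
    h=movel([*(DC+1*DX+y*DY),92.8],max_speed=8,guard=5)
    f=log(h)
    if f[:2]@DY>4: break
E
```

```text
now 10.38 [ 0.95 27.62] 92.77 F dock [ 1.   -6.03  0.04]
True 10.78 [ 0.65 26.66] 92.26 F dock [ 0.57 -2.34 -1.92]
False 11.22 [ 0.94 25.67] 92.75 F dock [-0.22  0.13 -0.74]
False 11.63 [ 0.99 24.51] 92.78 F dock [-0.09 -0.1  -0.8 ]
False 12.04 [ 1.02 23.48] 92.82 F dock [ 0.24 -0.19 -0.84]
False 12.45 [ 0.99 22.49] 92.79 F dock [ 0.06 -0.14 -1.14]
False 12.86 [ 1.03 21.78] 92.77 F dock [ 0.01  3.07 -0.54]
```

The slot is free from y≈25.7 to 22, so its centre is y≈23.9. I'll push home.

```bash
python3 - <<'E'
from h import *
T=DC+1*DX+23.8*DY
log(movel([*T,92.8],max_speed=10,guard=6))
log(movel([*T,86],max_speed=15,guard=5))
h=movel([*T,67.5],max_speed=15,guard=4.5);log(h)
E
```

```text
False 13.38 [ 0.94 23.66] 92.79 F dock [-0.18 -0.01 -1.28]
False 14.11 [ 1.   23.78] 86.06 F dock [-0.01 -0.05 -1.11]
False 15.62 [ 0.99 23.81] 67.57 F dock [-1.4   0.73  2.83]
```

Seated, with the collar pressing at about 3.9 N. I'll ease off, release and check.

```bash
python3 - <<'E'
from h import *
T=DC+1*DX+23.8*DY
log(movel([*T,68.8],max_speed=15))
open_gripper();wait(0.3);log('open')
movel([*T,170],max_speed=100)
c=camera("wrist")
movel([*(T+[-60,60]),230],max_speed=150);wait(.3)
v,u=np.mgrid[:384,:512]
d=camera("top");W=world(d,u,v,r=d['range_z']).reshape(384,512,3);ok=d['range_z']>0
cv2.imwrite("pics/end.png",np.hstack([c['image'],cv2.resize(camera("scene")['image'][190:384,100:330],(288,384))]))
W=world(c,u,v,r=c['range_z']).reshape(-1,3);m=(c['range_z'].ravel()>0)&(np.linalg.norm(W[:,:2]-T,axis=1)<18)&(W[:,2]<125)&(W[:,2]>95)
zt=np.percentile(W[m,2],90);print("top z",zt,m.sum(),"face",W[m&(W[:,2]>zt-3)].mean(0),T,read_state()['time'])
E
```

```text
False 16.01 [ 1.03 23.75] 68.81 F dock [-0.38  0.24  1.17]
open 17.09 [ 1.   23.81] 68.8 F dock [-0.12  0.13  0.09]
top z 110.72769911398444 990 face [ 545.98030494 -204.9470052   109.91980389] [ 544.54704558 -205.66763016] 19.5417
```

View pics/end.png

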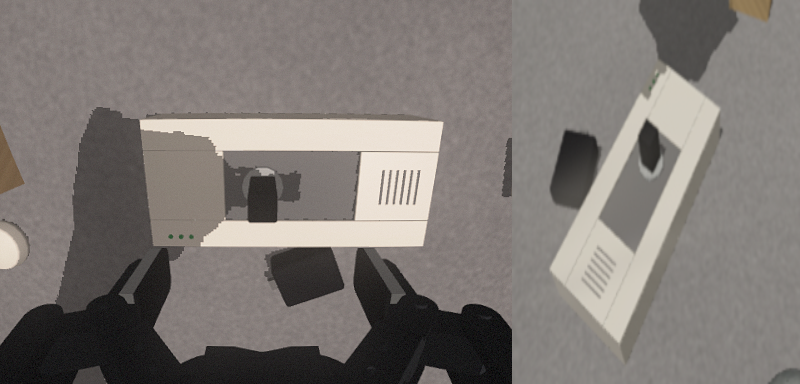

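The pictures show the plug upright in the window at (262,190), with its collar flat on the cover. Its top is at z≈110.7 mm against 111 expected when home, and the adapter is untouched.

```bash
python3 -c "
from workcell import *
print(finish_job())"
```

```text
the job is handed in; nothing more can be done
None
```

The square-handled plug is seated in the gateway's hidden socket, released and standing upright with its collar flat on the cover; I handed the job in at about 20 s of the 58 s limit, but no verdict came back.

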